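# Clip the work lamp's snap hook onto the ring

### The job

Take the work lamp out of its charging cradle and clip its snap hook onto the front bar of the steel ring on the stand: press the hook down gently over the bar until the sprung gate gives way and snaps shut below the bar, then lower it gently, never forcing or dropping it, until the hook rests on the bar. Only then let go, so that the lamp hangs freely from the ring, and leave the tape measure and the orange bottle where they stand.

Things in the scene. Friction and masses are not known exactly. Their poses are not given: they have to be found in the camera images.
- lamp: Loose work lamp, about 0.18 kg, upright in the cradle. Origin: centre of its underside, z up. Black body 16 (x) by 34 (y) by 80 (z) mm, orange bands. Above it a snap hook of 8 mm steel wire in the x-z plane: spine at x = 0 up to z = 138, pointed arch (bow) over to +x, nose at x = 32 down to z = 98 mm. The mouth between spine and nose (x = 4 to 28) opens downward and is shut by a brass gate.
- lamp_tab (a point): Middle of the orange pinch tab on top of the hook (lamp frame x = 16, y = 0, z = 175 mm). The tab is 12 mm thick (y), 26 mm long (x) and reaches from z = 153 to 197 mm. Hold it from above, fingers closing along y, fingertips not below z = 162 mm, so that they stay clear of the ring.
- lamp_mouth (a point): Where the bar should first meet the gate: middle of the gate's underside, nearer the nose (lamp frame x = 19, y = 0, z = 99.5 mm). Below it is free space; the lamp's body ends at x = 8 mm. So the hook can come straight down on a bar lying along y right under this point.
- lamp_bow (a point): Where the top of the ring's bar comes to lie when the lamp hangs: under the top of the hook's bow (lamp frame x = 16, y = 0, z = 147 mm). The bow is an arch of two 45 degree slopes that centre the bar there.
- lamp_gate (a joint): Gate angle (rad): 0 shut, 1.35 fully open. Hinged at the spine (lamp x = 1, z = 102 mm), 27 mm long, 5 mm thick, level when shut; swings only up into the hook, against a spring. A bar below it must press with about 4 N, later 7 N; it slips past the tip some 25 to 31 mm after first touch, and the gate snaps shut under it. The bar meets the arch's slopes after 44 mm and its seat after 47 mm.
- cradle: Fixed charging cradle, grey foot 78 (x) by 92 (y) mm. Origin: centre of its underside. The lamp stands in its pocket (19 by 37 mm, floor 8 mm and rim 34 mm above the bench), its axes along the cradle's; draw it straight up.
- stand: Fixed ring stand. Origin: on the bench under the middle of the ring's front bar. Level ring of 8 mm steel wire: front bar along y at x = 0, straight for 36 mm; sides at y = +-26 mm run back (+x) to a blue head (x = 50 to 80, 64 wide, 18 high). Post at x = 65 mm can be drawn out. Foot 90 mm wide, x = -25 to 95. Lamp's x goes along stand's x: nose into the ring, spine and body before the bar.
- ring_low (a point): Point fixed to the stand, 168 mm above the bench over the stand's origin: the lowest height that the axis of the ring's front bar can have. The real bar lies 0 to 40 mm above this point, as the post was clamped; that is not measured and must be felt or seen.
- tape_measure: Bystander: yellow and black pocket tape, 39x96x66 mm, loose. Origin: centre of its underside.
- orange_bottle: Bystander: small orange bottle with a white cap, 47 mm across, 92 mm high, loose. Origin: centre of its underside.
Mind the look-alikes: they are no part of the job. What is shaped like the lamp but pink or red is not meant.

How it is judged:
By the outcome, as a careful person would: the job done as asked, in the order asked, and still so for the second after the job is handed in, with the robot touching nothing.
It also fails if it takes over 56 s, if anything falls off the work surface, if the arm or the gripper's body presses on something with over 40 N, if the wrist force passes 120 N, or if a joint passes its speed limit or range.

### The arm

A 7-joint arm with a two-finger parallel gripper is mounted at the origin on a cart in front of the work surface, level with it; the furniture and walls round the work are solid. World frame = base frame: x ahead of the robot, y to its left, z up, the work surface at z = 0. Lengths are in m, angles in rad, forces in N, time in s.
With the tool pointing down it reaches from about 0.4 to 0.85 m from the base axis. Payload 10.4 kg.
Tool frame: the origin (TCP) lies between the finger pads; the fingertips stand 17 mm ahead of it and the grasp point (between the pads) lies 2 mm behind it; y points along the fingers, x is the direction in which the jaws open and shut, and the axes are right-handed (so a half turn about y gives the same grasp; the last joint's range is limited). The gripper opens to 87 mm and grips with 3 to 60 N. Pads are 19 mm wide; open, the fingers measure 117 mm over their backs; the gripper's body (75 mm by 190 mm) begins 51 mm behind the grasp point.
Start: joints at [-1.341, 0.332, -0.065, 1.46, 0.022, 1.35, -0.088], TCP at [0.156, 0.605, 0.24] pointing down, gripper open.
Joint ranges: [-2.6, 2.6], [-0.5, 2.12], [-1.47, 1.34], [0.16, 2.42], [-1.27, 4.41], [0.06, 2.06], [-2.6, 2.6]. Speed limits (rad/s): [2.22, 2.22, 2.79, 2.79, 3.14, 3.14, 3.14].

### API

Orientations are given as a 3x3 rotation matrix whose columns are the frame's x, y, z axes.
In Python, from workcell import sensors, camera, arm gives the robot as it stands.
- The arm moves only by the tool jog_arm, never from a script. Its argument "steps" is a list of rows, each a list of 4 numbers: the shift along the tool's x, y, z scaled (see below), then the turn about the tool's y scaled (see below). In form: [[x, y, z, spin], ...]. A call has 1 to 5 rows; each row shifts and turns the commanded pose from where the row before left it, along the tool's axes as they then stand; what a row does not reach is not made up. The controller multiplies each number of a shift by 0.02 m and each number of a turn by 360 degrees. A row lasts 1/12 s, in which the tool goes at most 41.7 mm and 7.16 degrees, less where a joint would pass 70% of its speed; a pose out of reach is approached as far as the arm can. A call with a number of a shift or a turn outside -1 to 1 is refused whole. A call with a gripper value outside its range is refused whole. "fingers" is the gripper command: -1 is shut, 1 is fully open, values between are in proportion, set as the call begins (left out, the last holds). The fingers move at their own pace and stop on an object; "grip_force" is the grip in N (left out, the last holds). Time passes only in rows, so rows that do not move let the fingers close. It gives the time, the measured TCP pose, the force and the opening at its end, in the units of the state.
- sensors.read_state(): the state, without advancing time (a new reading comes with each control period).
- camera(name): name is "scene" or "top" or "wrist"; returns a dict with "image" (384x512x3 uint8, red, green, blue), "vfov" (degrees; the focal length in pixels is half the picture's height over the tangent of half this angle, whatever the lens; pixels are square), "cx", "cy" (the principal point, pixels), "origin" and "attitude" of the camera in the world. Camera axes: x right, y down, z forward; pixel columns grow to the right and rows downward; lengths in m; the calibration is good to about 2 mm. A picture is of the moment at which its call begins. There is no depth.
- arm.finish_job(): hands the job in, once; it reports no verdict.
The state is a dict: "clock": time; "joint_positions": joint angles; "dq": joint speeds; "joint_efforts": joint torques, N m; "tool_pos": TCP position; "orientation": TCP orientation; "wrist_force": force on the tool from outside, world axes, zero at the start; "moment": the same for the moment, N m; "finger_gap": finger opening in m.
Only numpy, scipy, OpenCV 4.12 (cv2) and the standard library are available. Lean on these libraries where they do the work, as an engineer would, in place of code of your own. Each camera call takes 0.05 s, during which the arm holds its last target.

## Working session

There is one attempt and no reset: what is moved stays moved. The work goes in short steps, Python scripts to look and compute and a tool call to move; the robot and the scene stay as the last step left them, time stands still between calls to the robot, and variables do not carry over. Pictures are saved under pics/ and viewed, and the job is handed in when it is done.

Besides the shell and the picture viewer there is one more tool, called after "Request:" as a command line: name --pt "numbers of a row" for each row, then --argument value for the rest. jog_arm: Moves the arm, as the interface text tells. Shifts and turns lie within -1 to 1; 1 stands for 0.02 m of shift or 360 degrees of turn. Its arguments: {"type":"object","properties":{"steps":{"type":"array"},"fingers":{"type":"number"},"grip_force":{"type":"number"}},"required":["steps"]}

```bash
mkdir -p pics
cat > h.py <<'E'
import numpy as np, cv2
from workcell import sensors, camera, arm
def shot(n,f):
    c=camera(n); cv2.imwrite(f'pics/{f}.png',cv2.cvtColor(c['image'],cv2.COLOR_RGB2BGR))
    np.savez(f'pics/{f}.npz',**{k:np.asarray(v) for k,v in c.items()}); return c
def load(f): return dict(np.load(f'pics/{f}.npz'))
def foc(c): return c['image'].shape[0]/2/np.tan(np.radians(float(c['vfov']))/2)
def ray(c,u,v):
    d=np.array([(u-c['cx'])/foc(c),(v-c['cy'])/foc(c),1.]); d=np.asarray(c['attitude']).reshape(3,3)@d
    return np.array(c['origin']),d/np.linalg.norm(d)
def onz(c,u,v,z):
    o,d=ray(c,u,v); return o+d*(z-o[2])/d[2]
def tri(c1,p1,c2,p2):
    o1,d1=ray(c1,*p1);o2,d2=ray(c2,*p2)
    t=np.linalg.lstsq(np.c_[d1,-d2],o2-o1,rcond=None)[0]
    a=o1+d1*t[0];b=o2+d2*t[1]; return (a+b)/2,np.linalg.norm(a-b)
def proj(c,p):
    q=np.asarray(c['attitude']).reshape(3,3).T@(np.array(p)-c['origin']); return q[0]/q[2]*foc(c)+c['cx'],q[1]/q[2]*foc(c)+c['cy']
E
python3 - <<'E'
from h import *
s=sensors.read_state(); print(s)
for n in ['scene','top','wrist']:
    c=shot(n,n+'0'); print(n,c['vfov'],c['cx'],c['cy'],c['origin'],c['attitude'],[k for k in c])
E
```

```text
{'clock': 0.0, 'joint_positions': array([-1.34058716,  0.33285226, -0.06468463,  1.46092514,  0.02160886,
        1.34988296, -0.08852885]), 'dq': array([ 0.00131423, -0.00096049, -0.00090728,  0.00133097, -0.0019566 ,
       -0.00059938, -0.00060128]), 'joint_efforts': array([-1.13774557e-03, -6.23251748e+01,  2.36538268e-02, -3.89908397e+01,
       -6.15770719e-02,  3.95819067e-02,  1.18604175e-04]), 'tool_pos': array([0.15625588, 0.60479016, 0.23877385]), 'orientation': array([[ 2.50144758e-01, -2.68467422e-04, -9.68208411e-01],
       [ 9.68207479e-01, -1.34552790e-03,  2.50144891e-01],
       [-1.36990719e-03, -9.99999059e-01, -7.66445868e-05]]), 'wrist_force': array([0.14710208, 0.39310214, 0.28807336]), 'moment': array([-0.06187471, -0.00414483,  0.02569292]), 'finger_gap': 0.08703500754963495}
scene 49.026244934993855 255.58649265389897 194.42932621555087 [0.33797301 0.57164321 0.7901274 ] [[-0.90807988 -0.30814947  0.28361036]
 [-0.41879211  0.66487908 -0.61850544]
 [ 0.00202553 -0.68042612 -0.73281388]] ['image', 'vfov', 'cx', 'cy', 'origin', 'attitude']
top 42.84611630388707 254.37716952049348 191.89479659476262 [0.42091299 0.029832   1.44349639] [[-0.00918347 -0.99035095  0.13827748]
 [-0.9999573   0.00895276 -0.00229037]
 [ 0.0010303  -0.1382926  -0.99039088]] ['image', 'vfov', 'cx', 'cy', 'origin', 'attitude']
wrist 66.6681716479356 254.52963761796656 194.55211741393938 [0.07804659 0.62589758 0.38428059] [[ 0.25082975  0.92570822  0.28310551]
 [ 0.96802882 -0.2392114  -0.07548588]
 [-0.00215584  0.2929884  -0.95611357]] ['image', 'vfov', 'cx', 'cy', 'origin', 'attitude']
```

View pics/scene0.png

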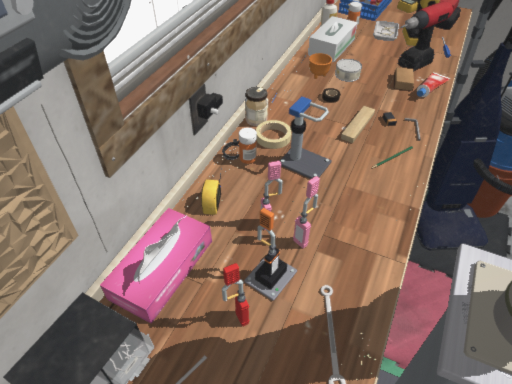

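View pics/top0.png

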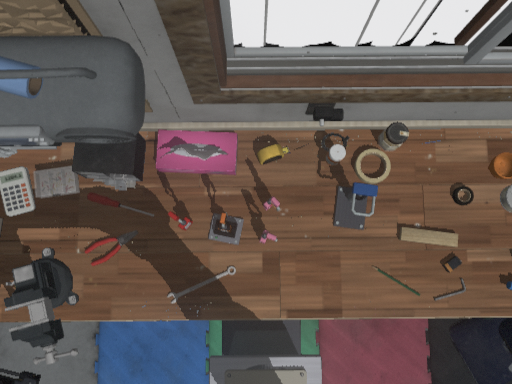

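View pics/wrist0.png

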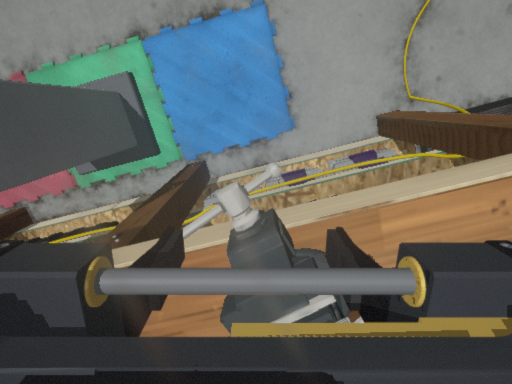

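Run:
```python
from h import *
for f,(x0,y0,x1,y1),n in [('scene0',(215,140,345,340),'z1'),('scene0',(270,80,345,190),'z2'),('top0',(190,170,290,250),'z3'),('top0',(320,165,400,240),'z4')]:
    im=cv2.imread(f'pics/{f}.png')[y0:y1,x0:x1]
    k=min(800/(x1-x0),600/(y1-y0)); k=int(k)
    cv2.imwrite(f'pics/{n}.png',cv2.resize(im,None,fx=k,fy=k,interpolation=cv2.INTER_CUBIC)); print(n,k)
```

```text
z1 3
z2 5
z3 7
z4 8
```

View pics/z1.png

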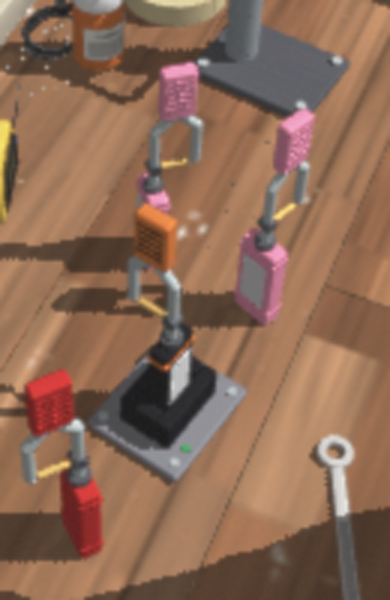

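View pics/z2.png

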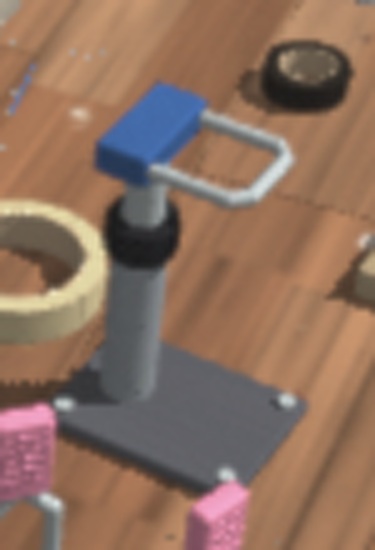

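View pics/z3.png

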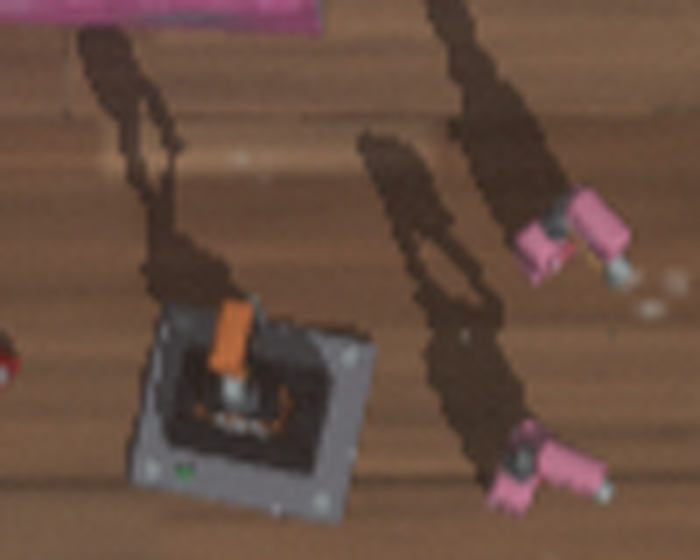

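View pics/z4.png

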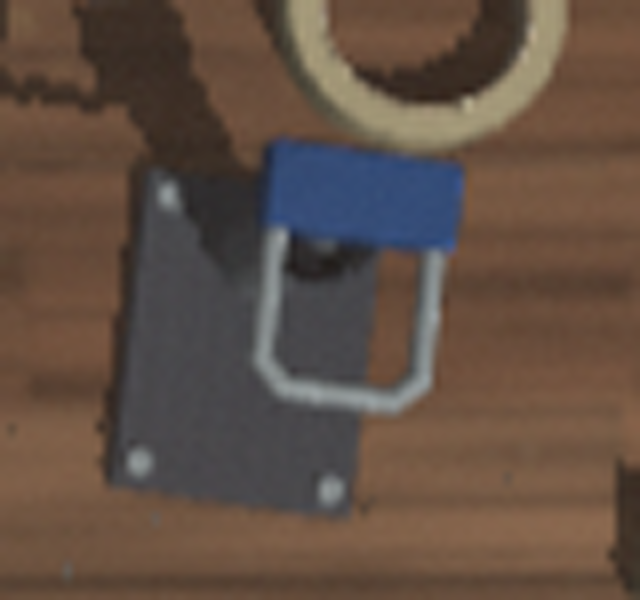

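```bash
cat > m.py <<'E'
from h import *
t=load('top0');s=load('scene0')
def mask(c,lo,hi,box):
    h=cv2.cvtColor(c['image'],cv2.COLOR_RGB2HSV); m=cv2.inRange(h,lo,hi); x0,y0,x1,y1=box
    z=np.zeros_like(m); z[y0:y1,x0:x1]=m[y0:y1,x0:x1]; return z
def cen(m):
    n,l,st,ce=cv2.connectedComponentsWithStats(m); i=1+st[1:,4].argmax(); 
    p=np.argwhere(l==i)[:,::-1].astype(np.float32); return ce[i],cv2.minAreaRect(p),st[i]
E
python3 - <<'E'
from m import *
print('tab top',cen(mask(t,(3,120,120),(18,255,255),(215,205,235,230))))
print('tab scene',cen(mask(s,(3,140,100),(18,255,255),(255,205,278,232))))
a=cen(mask(t,(3,120,120),(18,255,255),(215,205,235,230)))[0];b=cen(mask(s,(3,140,100),(18,255,255),(255,205,278,232)))[0]
print('tab tri',tri(t,a,s,b))
print('blue top',cen(mask(t,(100,90,50),(125,255,255),(340,175,390,205))))
print('blue scene',cen(mask(s,(100,90,50),(125,255,255),(280,90,320,125))))
# cradle foot corners: z3 (k=7, off 190,170)
c3=[(130,480),(340,522),(376,345),(160,305)]
c1=[(90,425),(176,482),(244,392),(160,335)]
for p in c3: print('foot',onz(t,190+p[0]/7,170+p[1]/7,0.006))
for p in c1: print('foot s',onz(s,215+p[0]/3,140+p[1]/3,0.006))
# stand foot z4 (k=8, off 320,165)
for p in [(108,487),(350,518),(146,168)]: print('sfoot',onz(t,320+p[0]/8,165+p[1]/8,0.008))
# z2 k5 off 270,80: corners right, bottom
for p in [(307,405),(222,492),(45,405)]: print('sfoot s',onz(s,270+p[0]/5,80+p[1]/5,0.008))
# ring front bar corners: top: left bend , right bend ; scene
A=[((270,390),(285,157)),((400,405),(235,199)),((258,360),(262,138)) ]
# front bar: top left end(270,390)=+y ; 
for pt,ps in [((275,385),(245,200)),((397,403),(288,163))]:
    print('bar',tri(t,(320+pt[0]/8,165+pt[1]/8),s,(270+ps[0]/5,80+ps[1]/5)))
for pt,ps in [((259,362),(232,200)),((430,380),(290,157))]:
    print('bend',tri(t,(320+pt[0]/8,165+pt[1]/8),s,(270+ps[0]/5,80+ps[1]/5)))
E
```

```text
tab top (array([222.65957447, 217.87234043]), ((222.52996826171875, 217.78997802734375), (4.38406229019165, 10.18233871459961), 8.13010311126709), array([220, 213,   6,  11,  47], dtype=int32))
tab scene (array([267.4137931 , 217.87356322]), ((266.5, 218.5), (21.0, 13.0), 90.0), array([260, 208,  14,  22, 174], dtype=int32))
tab tri (array([0.52783265, 0.1086311 , 0.18825808]), np.float64(0.003395227663661768))
blue top (array([364.55882353, 189.23897059]), ((364.5099792480469, 189.42999267578125), (24.324474334716797, 11.455130577087402), 8.130102157592773), array([352, 183,  26,  13, 272], dtype=int32))
blue scene (array([299.71836735, 106.17142857]), ((299.7488708496094, 106.22624206542969), (12.040841102600098, 23.13994026184082), 42.27368927001953), array([290,  97,  21,  20, 245], dtype=int32))
foot [0.48489324 0.16183408 0.006     ]
foot [0.46662109 0.07411848 0.006     ]
foot [0.54050804 0.05863492 0.006     ]
foot [0.55821018 0.14947934 0.006     ]
foot s [0.55566309 0.14969987 0.006     ]
foot s [0.48264672 0.16525215 0.006     ]
foot s [0.46618706 0.07811799 0.006     ]
foot s [0.54152752 0.0577906  0.006     ]
sfoot [ 0.51857613 -0.20470056  0.008     ]
sfoot [ 0.5064133  -0.29301555  0.008     ]
sfoot [ 0.63674747 -0.22253078  0.008     ]
sfoot s [ 0.50463972 -0.28919413  0.008     ]
sfoot s [ 0.52447465 -0.20571173  0.008     ]
sfoot s [ 0.63481499 -0.22881106  0.008     ]
bar (array([ 0.54033875, -0.23299171,  0.17370261]), np.float64(0.0006687174348073697))
bar (array([ 0.53305371, -0.27336983,  0.17099745]), np.float64(0.0019519511442224434))
bend (array([ 0.54657039, -0.22794294,  0.17543965]), np.float64(0.001700377858408609))
bend (array([ 0.53834148, -0.28643832,  0.16495583]), np.float64(0.007458989505184816))
```

Request:
jog_arm --pt "0 -1 0 -0.0089" --pt "-0.9 -0.9 -1 0" --pt "-0.9 -0.9 -1 0" --pt "-0.9 -0.5 -1 0" --pt "-0.9 0 -1 0" --fingers 0.3

```text
clock: 0.57
tool_pos: [0.2215, 0.5186, 0.308]
orientation: [[0.195, 0.001, -0.981], [0.981, 0.003, 0.195], [0.003, -1.0, -0.0]]
wrist_force: [0.3, 0.5, -0.7]
finger_gap: 0.0618
```

Request:
jog_arm --pt "-0.9 0 -1 0" --pt "-0.9 0 -1 0" --pt "-0.9 0 -1 0" --pt "-0.9 0 -1 0" --pt "-0.9 0 -1 0"

```text
clock: 0.98
tool_pos: [0.3017, 0.4098, 0.3054]
orientation: [[0.196, -0.0, -0.981], [0.981, -0.0, 0.196], [-0.0, -1.0, 0.0]]
wrist_force: [0.1, 0.9, -0.3]
finger_gap: 0.0566
```

Request:
jog_arm --pt "-0.9 0 -1 0" --pt "-0.9 0 -1 0" --pt "-0.9 0 -1 0" --pt "-0.9 0 -1 0" --pt "-0.9 0 -1 0"

```text
clock: 1.4
tool_pos: [0.3821, 0.302, 0.3054]
orientation: [[0.196, -0.0, -0.981], [0.981, 0.0, 0.196], [0.0, -1.0, 0.0]]
wrist_force: [0.1, 1.2, -0.5]
finger_gap: 0.0567
```

Run:
```python
from h import *
c=shot('wrist','w1'); print(c['origin'],sensors.read_state()['tool_pos'])
```

```text
[0.30291853 0.31844532 0.45090213] [0.38580505 0.29714915 0.30564406]
```

View pics/w1.png

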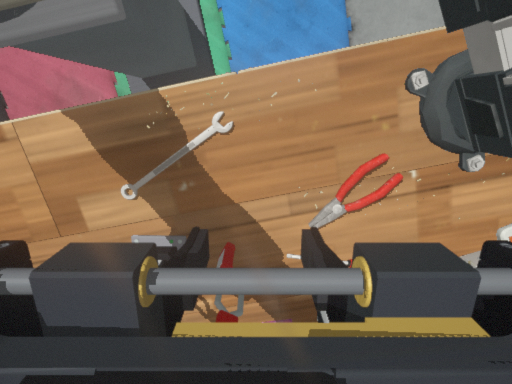

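Request:
jog_arm --pt "-0.9 0 -1 0" --pt "-0.9 0 -1 0" --pt "-0.9 0 -1 0" --pt "-0.9 0 -1 0" --pt "-0.9 0 -1 0"

```text
clock: 1.87
tool_pos: [0.4625, 0.1943, 0.3055]
orientation: [[0.196, -0.0, -0.981], [0.981, 0.0, 0.196], [0.0, -1.0, 0.0]]
wrist_force: [0.9, 0.9, 0.6]
finger_gap: 0.0566
```

Request:
jog_arm --pt "-0.9 0 -1 0" --pt "-0.9 0 -1 0" --pt "-0.9 0 -1 0" --pt "0 0 0 0" --pt "0 0 0 0"

```text
clock: 2.28
tool_pos: [0.5107, 0.1295, 0.3053]
orientation: [[0.199, -0.0, -0.98], [0.98, -0.0, 0.199], [-0.0, -1.0, 0.0]]
wrist_force: [-0.9, 0.1, -0.1]
finger_gap: 0.0567
```

Run:
```python
from h import *
c=shot('wrist','w2'); st=sensors.read_state();print(st['tool_pos'],st['wrist_force'],st['clock'])
d=np.array([.5278,.1088,.190])-st['tool_pos'];print(st['orientation'].T@d/.02)
shot('scene','s2')
print(proj(c,(.5278,.1088,.205)))
```

```text
[0.51015386 0.13094869 0.30525561] [ 0.37902144 -0.14420782  0.07727697] 2.3333
[-0.91241885  5.76215096 -1.08610491]
(np.float64(235.48094793616903), np.float64(222.56237314837892))
```

View pics/w2.png

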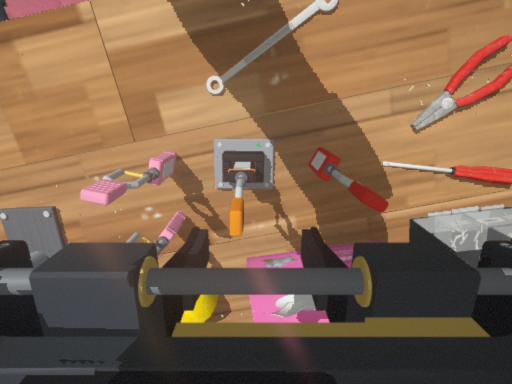

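View pics/s2.png

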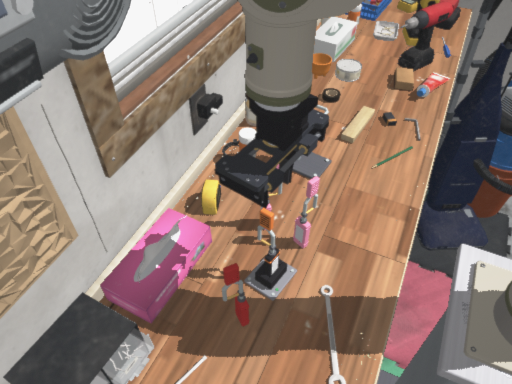

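Run:
```python
from h import *
im=cv2.imread('pics/w2.png')[130:245,195:295]
cv2.imwrite('pics/w2z.png',cv2.resize(im,None,fx=5,fy=5,interpolation=cv2.INTER_CUBIC))
c=load('w2')
a=np.radians(-11.3);X=np.array([np.cos(a),np.sin(a),0]);Y=np.array([-X[1],X[0],0])
o=np.array([.5121,.1119,0])
for dx,dy in [(3,-6),(29,-6),(29,6),(3,6)]: print('tabtop',proj(c,o+X*dx/1e3+Y*dy/1e3+[0,0,.205]))
for dx,dy in [(-39,-46),(39,-46),(39,46),(-39,46)]: print('foot',proj(c,o+X*dx/1e3+Y*dy/1e3+[0,0,.006]))
```

```text
tabtop (np.float64(228.40300307747128), np.float64(209.08050700512453))
tabtop (np.float64(229.23880935731685), np.float64(235.6907278337802))
tabtop (np.float64(242.27975950565485), np.float64(235.65773511240167))
tabtop (np.float64(241.8240084307094), np.float64(209.04376439461862))
foot (np.float64(212.49021697773708), np.float64(137.85402379011356))
foot (np.float64(214.73442512908403), np.float64(187.79342172064088))
foot (np.float64(272.88565189585336), np.float64(187.62453938466595))
foot (np.float64(273.66412395999976), np.float64(137.65250669703005))
```

View pics/w2z.png

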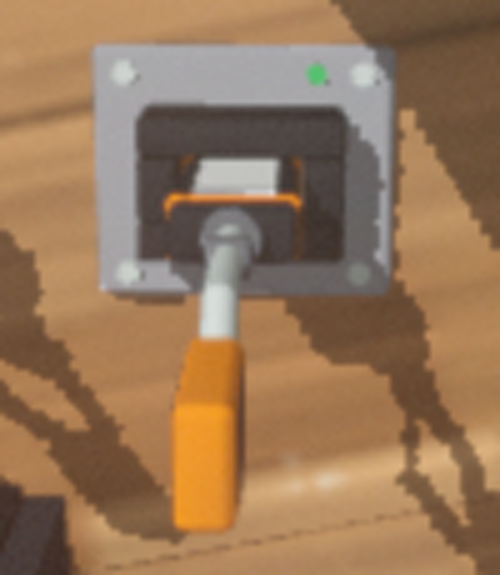

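Request:
jog_arm --pt "-0.43 0 -0.57 0" --pt "-0.43 0 -0.56 0" --pt "0 0.75 0 0" --pt "0 0.75 0 0" --pt "0 0 0 0"

```text
clock: 2.8
tool_pos: [0.5276, 0.1106, 0.2729]
orientation: [[0.194, -0.004, -0.981], [0.981, -0.001, 0.194], [-0.002, -1.0, 0.004]]
wrist_force: [-0.3, 0.2, -0.7]
finger_gap: 0.0564
```

Run:
```python
from h import *
st=sensors.read_state();print(st['tool_pos'],st['orientation'],st['wrist_force'],st['clock'])
d=np.array([.529,.1096,.190])-st['tool_pos'];print(st['orientation'].T@d/.02)
```

```text
[0.52755353 0.11056435 0.27293748] [[ 1.93707243e-01 -3.78242617e-03 -9.81052087e-01]
 [ 9.81058063e-01 -8.90750816e-04  1.93711857e-01]
 [-1.60657374e-03 -9.99992450e-01  3.53823481e-03]] [-0.30439314  0.22900903 -0.70231908] 2.8
[-0.02663253  4.1466121  -0.09496627]
```

Request:
jog_arm --pt "-0.03 1 -0.05 0" --pt "0 1 0 0" --pt "0 1 0 0" --pt "0 0.6 0 0" --pt "0 0.4 0 0"

```text
clock: 3.22
tool_pos: [0.5293, 0.1096, 0.1947]
orientation: [[0.194, -0.001, -0.981], [0.981, -0.0, 0.194], [-0.0, -1.0, 0.001]]
wrist_force: [0.5, 0.5, -0.7]
finger_gap: 0.0566
```

Request:
jog_arm --pt "0 0 0 0" --pt "0 0 0 0"

```text
clock: 3.38
tool_pos: [0.5302, 0.1091, 0.1962]
orientation: [[0.195, 0.0, -0.981], [0.981, 0.0, 0.195], [0.0, -1.0, -0.0]]
wrist_force: [-0.4, -0.4, 0.4]
finger_gap: 0.0566
```

Run:
```python
from h import *
shot('wrist','w3');shot('scene','s3')
st=sensors.read_state();print(st['tool_pos'],st['orientation'],st['wrist_force'],st['clock'])
d=np.array([.529,.1096,.190])-st['tool_pos'];print(st['orientation'].T@d/.02)
im=cv2.imread('pics/s3.png')[170:310,200:340]
cv2.imwrite('pics/s3z.png',cv2.resize(im,None,fx=4,fy=4,interpolation=cv2.INTER_CUBIC))
```

```text
[0.53061115 0.10896671 0.19676869] [[ 1.95417649e-01  1.59309668e-03 -9.80718820e-01]
 [ 9.80719546e-01  7.59535181e-04  1.95419027e-01]
 [ 1.05621185e-03 -9.99998443e-01 -1.41395447e-03]] [ 1.10613573 -0.28319276  0.67700253] 3.4833
[0.0149542  0.33832946 0.08567068]
```

View pics/w3.png

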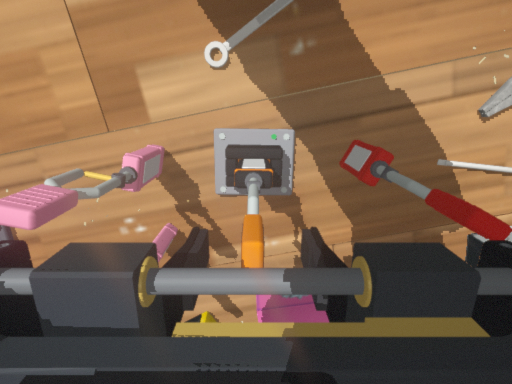

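View pics/s3z.png

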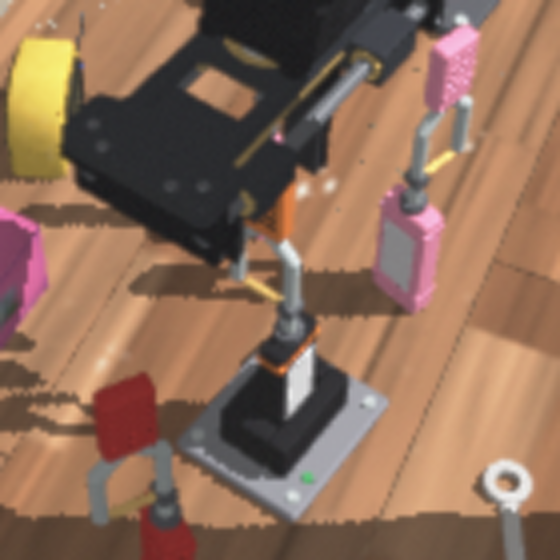

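Request:
jog_arm --pt "0 0.3 0.04 0" --pt "0 0 0 0" --pt "0 0 0 0"

```text
clock: 3.73
tool_pos: [0.5291, 0.1089, 0.1895]
orientation: [[0.196, -0.0, -0.981], [0.981, 0.0, 0.196], [0.0, -1.0, 0.0]]
wrist_force: [0.1, 0.4, 0.1]
finger_gap: 0.0569
```

Request:
jog_arm --pt "0 0 0 0" --pt "0 0 0 0" --pt "0 0 0 0" --pt "0 0 0 0" --pt "0 0 0 0" --fingers -1 --grip_force 30

```text
clock: 4.15
tool_pos: [0.5292, 0.1088, 0.1896]
orientation: [[0.196, 0.0, -0.981], [0.981, 0.0, 0.196], [0.0, -1.0, -0.0]]
wrist_force: [0.2, -0.6, 0.7]
finger_gap: 0.0312
```

Request:
jog_arm --pt "0 0 0 0" --pt "0 0 0 0" --pt "0 0 0 0"

```text
clock: 4.4
tool_pos: [0.5292, 0.1088, 0.1896]
orientation: [[0.196, 0.0, -0.981], [0.981, 0.0, 0.196], [0.0, -1.0, -0.0]]
wrist_force: [0.4, -0.0, -1.5]
finger_gap: 0.012
```

Request:
jog_arm --pt "0 0 0 0" --pt "0 -0.2 0 0" --pt "0 -0.5 0 0" --pt "0 -0.7 0 0" --pt "0 -1 0 0"

```text
clock: 4.82
tool_pos: [0.5286, 0.1086, 0.2377]
orientation: [[0.196, -0.002, -0.981], [0.981, -0.001, 0.196], [-0.001, -1.0, 0.002]]
wrist_force: [0.5, 0.4, -1.4]
finger_gap: 0.0119
```

Request:
jog_arm --pt "0 -1 0 0" --pt "0 -1 0 0" --pt "0 -1 0 0" --pt "0 -1 0 0" --pt "0 -1 0 0"

```text
clock: 5.23
tool_pos: [0.5291, 0.1087, 0.3395]
orientation: [[0.196, 0.001, -0.981], [0.981, 0.0, 0.196], [0.001, -1.0, -0.001]]
wrist_force: [0.9, 0.6, -1.5]
finger_gap: 0.0118
```

Request:
jog_arm --pt "0 -1 0 0" --pt "0 -1 0 0" --pt "0 -1 0 0" --pt "0 -0.5 0 0" --pt "0 0 0 0"

```text
clock: 5.65
tool_pos: [0.5298, 0.1087, 0.4102]
orientation: [[0.196, 0.004, -0.981], [0.981, 0.001, 0.196], [0.002, -1.0, -0.003]]
wrist_force: [0.2, 0.9, -2.2]
finger_gap: 0.0118
```

Run:
```python
from h import *
c=shot('scene','s4');shot('wrist','w4')
st=sensors.read_state();print(st['tool_pos'],st['orientation'],st['wrist_force'],st['moment'],st['finger_gap'],st['clock'])
```

```text
[0.52916843 0.1087526  0.40706835] [[ 1.95693015e-01 -1.88364155e-04 -9.80665187e-01]
 [ 9.80665201e-01 -5.09754300e-05  1.95693027e-01]
 [-8.68513814e-05 -9.99999981e-01  1.74746637e-04]] [ 0.18187503 -1.01838302 -2.28258633] [-0.03252765 -0.03819237  0.02289785] 0.011662879451963672 5.75
```

View pics/s4.png

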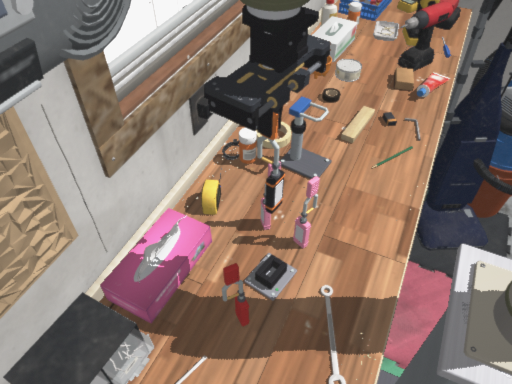

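View pics/w4.png

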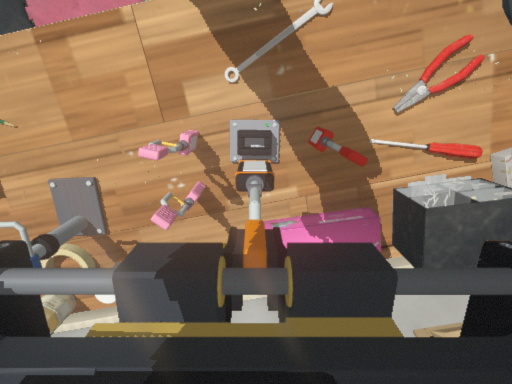

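Request:
jog_arm --pt "-0.4 0 0 -0.0056" --pt "-0.8 0 -0.19 0" --pt "-1 0 -0.19 0" --pt "-1 0 -0.19 0" --pt "-1 0 -0.19 0"

```text
clock: 6.17
tool_pos: [0.5299, 0.0226, 0.406]
orientation: [[0.161, -0.002, -0.987], [0.987, -0.0, 0.161], [-0.001, -1.0, 0.002]]
wrist_force: [0.8, 0.2, -2.4]
finger_gap: 0.0116
```

Request:
jog_arm --pt "-1 0 -0.2 0" --pt "-1 0 -0.2 0" --pt "-1 0 -0.2 0" --pt "-1 0 -0.2 0" --pt "-0.5 0 -0.2 0"

```text
clock: 6.58
tool_pos: [0.5349, -0.0713, 0.4064]
orientation: [[0.164, -0.002, -0.986], [0.986, -0.0, 0.164], [-0.001, -1.0, 0.002]]
wrist_force: [-0.5, -0.3, -2.3]
finger_gap: 0.0118
```

Request:
jog_arm --pt "0 0 0 0" --pt "0 0 0 0"

```text
clock: 6.75
tool_pos: [0.5356, -0.0681, 0.4067]
orientation: [[0.162, -0.001, -0.987], [0.987, 0.0, 0.162], [0.0, -1.0, 0.001]]
wrist_force: [0.5, 0.4, -1.8]
finger_gap: 0.0118
```

Run:
```python
from h import *
c=shot('wrist','w5');print(c['origin'])
st=sensors.read_state();print(st['tool_pos'],st['orientation'],st['wrist_force'],st['moment'],st['finger_gap'],st['clock'])
```

```text
[ 0.45606543 -0.05443025  0.55224453]
[ 0.53571824 -0.06727464  0.40680234] [[ 1.60031041e-01 -1.16316912e-03 -9.87111297e-01]
 [ 9.87111952e-01  4.37198356e-04  1.60030632e-01]
 [ 2.45420746e-04 -9.99999228e-01  1.21814345e-03]] [-0.51003588  0.86737806 -1.184555  ] [ 0.05515327 -0.03609465 -0.02820209] 0.011978620508326068 6.8
```

View pics/w5.png

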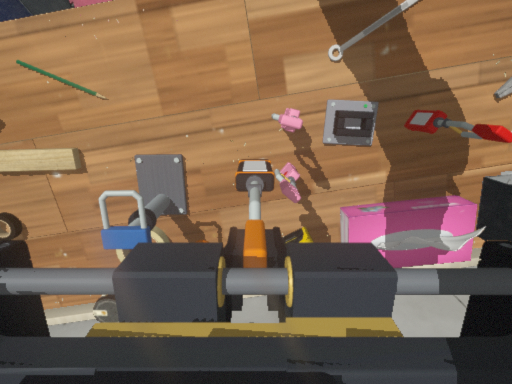

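Request:
jog_arm --pt "-1 0 -0.17 0" --pt "-1 0 -0.17 0" --pt "-1 0 -0.17 0" --pt "-1 0 -0.17 0" --pt "-0.4 0 -0.1 0"

```text
clock: 7.22
tool_pos: [0.5367, -0.1592, 0.4073]
orientation: [[0.162, -0.0, -0.987], [0.987, -0.0, 0.162], [-0.0, -1.0, 0.0]]
wrist_force: [0.1, 0.0, -0.8]
finger_gap: 0.012
```

Request:
jog_arm --pt "0 0 0 0" --pt "0 0 0 0"

```text
clock: 7.38
tool_pos: [0.5373, -0.1564, 0.4072]
orientation: [[0.16, -0.0, -0.987], [0.987, 0.001, 0.16], [0.001, -1.0, 0.001]]
wrist_force: [0.3, -0.4, -1.1]
finger_gap: 0.0115
```

Run:
```python
from h import *
c=shot('wrist','w6');print(c['origin'])
st=sensors.read_state();print(st['tool_pos'],st['wrist_force'],st['clock'])
for f,b,k,n in [('w5',(95,145,195,265),5,'w5z'),('w6',(120,145,290,265),4,'w6z')]:
    im=cv2.imread(f'pics/{f}.png')[b[1]:b[3],b[0]:b[2]]
    cv2.imwrite(f'pics/{n}.png',cv2.resize(im,None,fx=k,fy=k,interpolation=cv2.INTER_CUBIC))
```

```text
[ 0.45758073 -0.14291684  0.55270044]
[ 0.53737665 -0.15589716  0.4072083 ] [ 0.07330234  0.62665115 -1.97355983] 7.4333
```

View pics/w5z.png

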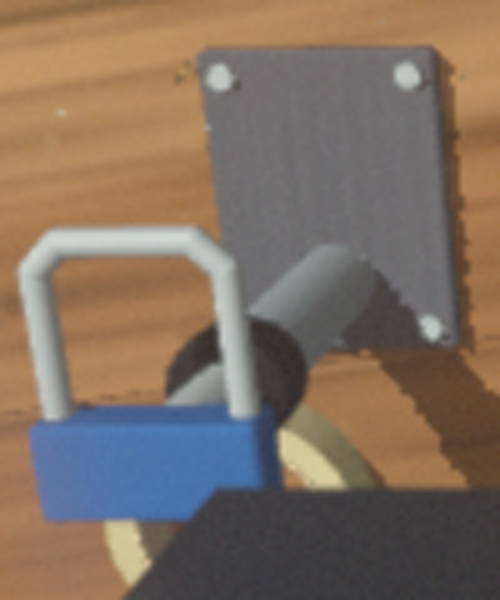

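View pics/w6z.png

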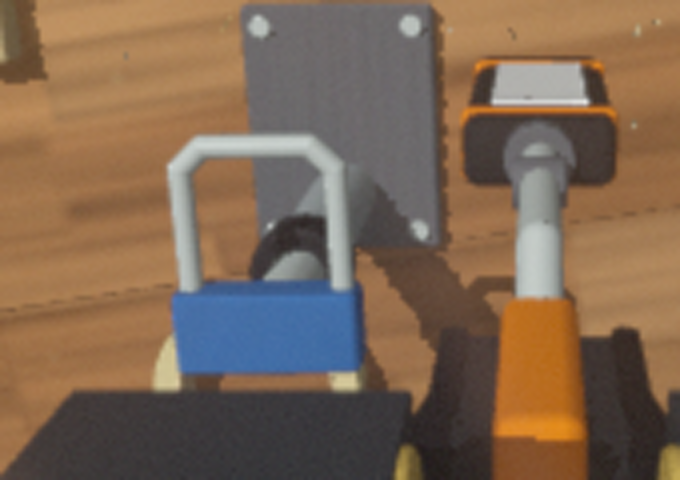

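Run:
```python
from h import *
a=load('w5');b=load('w6');t=load('top0');s=load('scene0')
P5=lambda p:(95+p[0]/5-.4,145+p[1]/5-.4); P6=lambda p:(120+p[0]/4-.4,145+p[1]/4-.4)
T=lambda p:(320+p[0]/8,165+p[1]/8); S=lambda p:(270+p[0]/5,80+p[1]/5)
E={'R(-y)':((52,241),(203,147),(397,403),(288,163)),'L(+y)':((193,241),(308,147),(275,385),(245,200))}
for k,(p5,p6,pt,ps) in E.items():
    obs=[(a,P5(p5)),(b,P6(p6)),(t,T(pt)),(s,S(ps))]
    print(k,'w5w6',tri(*obs[0],*obs[1]),'w6s',tri(*obs[1],*obs[3]),'w6t',tri(*obs[1],*obs[2]))
    A=0;B=0
    for c,p in obs:
        o,d=ray(c,*p);M=np.eye(3)-np.outer(d,d);A=A+M;B=B+M@o
    X=np.linalg.solve(A,B);print('LS',X,[np.round(np.subtract(proj(c,X),p),1) for c,p in obs])
# stand foot corners in w6 (front edge)
for z in (.008,.010):
  q=[onz(b,*P6(p),z) for p in [(243,6),(430,6),(442,245)]];print(q,np.degrees(np.arctan2(-(q[1]-q[0])[0],(q[1]-q[0])[1])),np.linalg.norm(q[1]-q[0]),np.linalg.norm(q[2]-q[1]))
```

```text
R(-y) w5w6 (array([ 0.53257616, -0.26582433,  0.18586472]), np.float64(0.0009174763599111676)) w6s (array([ 0.5333972 , -0.27000811,  0.17375431]), np.float64(0.004214115744614444)) w6t (array([ 0.5348567 , -0.27160628,  0.17244346]), np.float64(0.0031214748219183745))
LS [ 0.53403412 -0.27205934  0.17264347] [array([ 0.8, -0.7]), array([-1.6, -1. ]), array([-0.3, -0.1]), array([-0.9, -0.4])]
L(+y) w5w6 (array([ 0.54110102, -0.23532366,  0.17328181]), np.float64(0.000364556038486865)) w6s (array([ 0.54152195, -0.23575671,  0.1715632 ]), np.float64(0.0002844280468755678)) w6t (array([ 0.53859767, -0.23128031,  0.18639751]), np.float64(0.0017315575985219895))
LS [ 0.54080471 -0.23449028  0.17309388] [array([ 0.6, -0.2]), array([ 0.6, -0.5]), array([ 0.5, -0.3]), array([ 0.1, -0.2])]
[array([ 0.50689139, -0.29065663,  0.008     ]), array([ 0.5208433 , -0.20496392,  0.008     ]), array([ 0.63716378, -0.22117198,  0.008     ])] -9.247366541688601 0.08682105524832262 0.11744426906579412
[array([ 0.50671034, -0.29011417,  0.01      ]), array([ 0.52061101, -0.2047361 ,  0.01      ]), array([ 0.6365044 , -0.22088465,  0.01      ])] -9.247366541688573 0.08650227064961209 0.11701304389722296
```

Request:
jog_arm --pt "-1 0 -0.13 0" --pt "-1 0 -0.13 0" --pt "-1 0 -0.13 0" --pt "-1 0 -0.13 0" --pt "-0.77 0 -0.1 0"

```text
clock: 7.85
tool_pos: [0.5342, -0.2536, 0.4074]
orientation: [[0.159, -0.0, -0.987], [0.987, 0.001, 0.159], [0.001, -1.0, 0.0]]
wrist_force: [0.5, -1.2, -1.8]
finger_gap: 0.0119
```

Request:
jog_arm --pt "0 1 0 0" --pt "0 1 0 0" --pt "0 1 0 0" --pt "0 0.7 0 0" --pt "0 0 0 0"

```text
clock: 8.27
tool_pos: [0.5337, -0.2513, 0.3304]
orientation: [[0.158, -0.004, -0.987], [0.987, 0.002, 0.158], [0.002, -1.0, 0.004]]
wrist_force: [-0.3, 1.7, -2.5]
finger_gap: 0.0115
```

Run:
```python
from h import *
c=shot('wrist','w7');shot('scene','s7')
im=cv2.imread('pics/s7.png')[70:190,240:350]
cv2.imwrite('pics/s7z.png',cv2.resize(im,None,fx=5,fy=5,interpolation=cv2.INTER_CUBIC))
im=cv2.imread('pics/w7.png')[60:260,180:340]
cv2.imwrite('pics/w7z.png',cv2.resize(im,None,fx=3,fy=3,interpolation=cv2.INTER_CUBIC))
st=sensors.read_state();print(st['tool_pos'],st['orientation'],st['wrist_force'],st['clock'])
```

```text
[ 0.5343182  -0.25255835  0.33375668] [[ 1.59027626e-01 -2.54223398e-04 -9.87274100e-01]
 [ 9.87273914e-01  7.06652233e-04  1.59027414e-01]
 [ 6.57230958e-04 -9.99999718e-01  3.63365357e-04]] [ 0.44876969  0.06413289 -1.10653775] 8.3667
```

View pics/w7z.png

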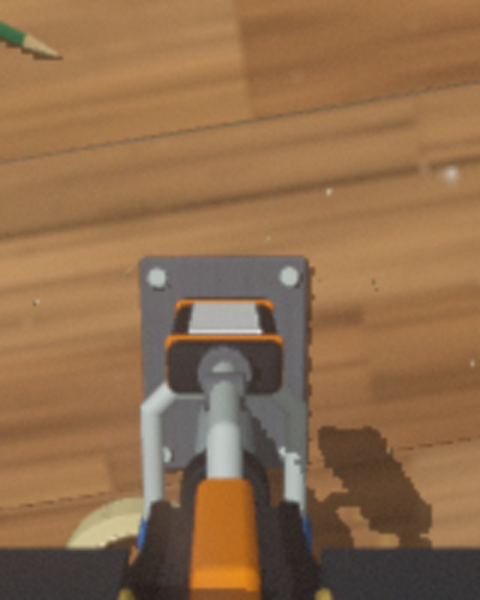

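View pics/s7z.png

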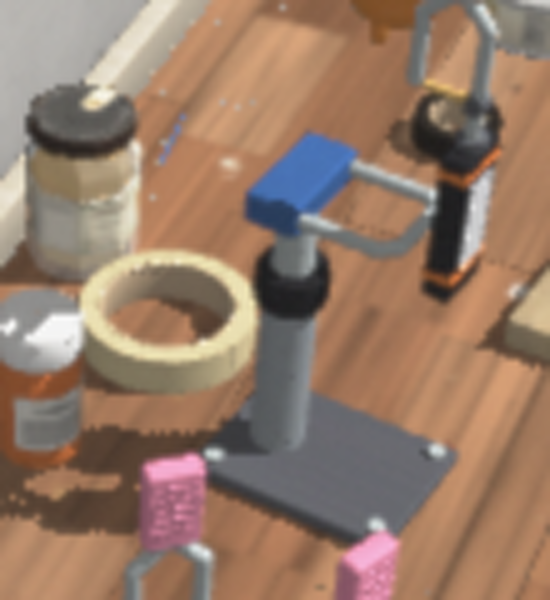

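Run:
```python
from h import *
c=load('s7');w=load('w7')
tcp=np.array([.5343,-.2526,.3337]);X=np.array([.987,-.159,0]);Y=np.array([.159,.987,0]);Z=np.array([0,0,1.])
o=tcp-.016*X-.1817*Z
L=lambda x,y,z:o+(x*X+y*Y+z*Z)/1e3
k=lambda p:np.round(((p[0]-240)*5,(p[1]-70)*5),0); kw=lambda p:np.round(((p[0]-180)*3,(p[1]-60)*3),0)
for n,q in dict(nose=(32,0,98),spinetop=(0,0,138),b1=(8,17,0),b2=(-8,17,0),b3=(-8,-17,0),t2=(-8,17,80),t3=(-8,-17,80)).items():
    print(n,'s',k(proj(c,L(*q))),'w',kw(proj(w,L(*q))))
for zb in (.168,.173,.178):
  b=np.array([.5375,-.2525,zb])
  for y in (-18,18): print('bar',zb,y,'s',k(proj(c,b+Y*y/1e3)),'w',kw(proj(w,b+Y*y/1e3)))
  for y in (-26,26): print('side',zb,y,'s',k(proj(c,b+Y*y/1e3+X*.008)),'w',kw(proj(w,b+Y*y/1e3+X*.008)))
```

```text
nose s [410.  83.] w [218. 503.]
spinetop s [485.  27.] w [216. 442.]
b1 s [414. 291.] w [264. 341.]
b2 s [443. 302.] w [264. 299.]
b3 s [475. 266.] w [173. 299.]
t2 s [466. 163.] w [277. 348.]
t3 s [499. 127.] w [158. 348.]
bar 0.168 -18 s [430. 220.] w [171. 381.]
bar 0.168 18 s [395. 258.] w [270. 381.]
side 0.168 -26 s [423. 207.] w [150. 402.]
side 0.168 26 s [373. 260.] w [291. 402.]
bar 0.173 -18 s [431. 212.] w [170. 385.]
bar 0.173 18 s [397. 249.] w [270. 385.]
side 0.173 -26 s [424. 198.] w [149. 406.]
side 0.173 26 s [374. 252.] w [292. 406.]
bar 0.178 -18 s [433. 203.] w [169. 388.]
bar 0.178 18 s [398. 241.] w [271. 388.]
side 0.178 -26 s [426. 190.] w [147. 410.]
side 0.178 26 s [375. 244.] w [293. 410.]
```

Request:
jog_arm --pt "0 0.8 -0.05 0" --pt "0 1 0 0" --pt "0 0.8 0 0" --pt "0 0.4 0 0" --pt "0 0 0 0"

```text
clock: 8.78
tool_pos: [0.5348, -0.2535, 0.273]
orientation: [[0.16, -0.001, -0.987], [0.987, 0.001, 0.16], [0.0, -1.0, 0.001]]
wrist_force: [0.2, 0.9, -1.2]
finger_gap: 0.0116
```

Request:
jog_arm --pt "0 0 0 0" --pt "0 0 0 0"

```text
clock: 8.95
tool_pos: [0.5354, -0.2544, 0.2751]
orientation: [[0.161, 0.002, -0.987], [0.987, -0.001, 0.161], [-0.0, -1.0, -0.002]]
wrist_force: [-0.1, 0.2, -0.4]
finger_gap: 0.0117
```

Run:
```python
from h import *
shot('scene','s8')
im=cv2.imread('pics/s8.png')[70:190,240:350]
cv2.imwrite('pics/s8z.png',cv2.resize(im,None,fx=5,fy=5,interpolation=cv2.INTER_CUBIC))
st=sensors.read_state();print(st['tool_pos'],st['orientation'],st['wrist_force'],st['clock'])
```

```text
[ 0.5353403  -0.25443333  0.27494763] [[ 1.60886881e-01  1.88770998e-03 -9.86971047e-01]
 [ 9.86972837e-01 -4.86325196e-04  1.60886243e-01]
 [-1.76282323e-04 -9.99998100e-01 -1.94136182e-03]] [ 0.22538106 -0.30260036 -1.06837721] 9.0
```

View pics/s8z.png

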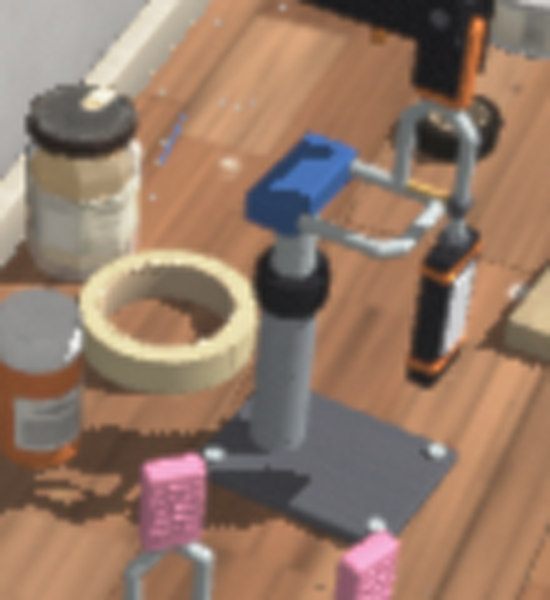

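Request:
jog_arm --pt "0 0.15 0 0" --pt "0 0.15 0 0" --pt "0 0.1 0 0" --pt "0 0.1 0 0" --pt "0 0.1 0 0"

```text
clock: 9.42
tool_pos: [0.5348, -0.2542, 0.2613]
orientation: [[0.161, -0.0, -0.987], [0.987, 0.0, 0.161], [0.0, -1.0, 0.0]]
wrist_force: [-0.9, 0.3, 3.5]
finger_gap: 0.0115
```

Request:
jog_arm --pt "0 0.1 0 0" --pt "0 0.1 0 0" --pt "0 0.1 0 0"

```text
clock: 9.67
tool_pos: [0.5349, -0.2543, 0.2558]
orientation: [[0.161, 0.001, -0.987], [0.987, 0.0, 0.161], [0.0, -1.0, -0.001]]
wrist_force: [-1.0, 1.5, 4.9]
finger_gap: 0.0118
```

Request:
jog_arm --pt "0 0.1 0 0" --pt "0 0.1 0 0" --pt "0 0.1 0 0"

```text
clock: 9.92
tool_pos: [0.5354, -0.2545, 0.2502]
orientation: [[0.161, 0.002, -0.987], [0.987, -0.001, 0.161], [-0.0, -1.0, -0.002]]
wrist_force: [-1.3, 0.2, 7.5]
finger_gap: 0.0115
```

Request:
jog_arm --pt "0 0 0 0"

```text
clock: 10.0
tool_pos: [0.5349, -0.2545, 0.2498]
orientation: [[0.161, 0.001, -0.987], [0.987, -0.0, 0.161], [-0.0, -1.0, -0.001]]
wrist_force: [-2.2, 0.6, 6.1]
finger_gap: 0.0119
```

Run:
```python
from h import *
shot('scene','s9');shot('wrist','w9')
im=cv2.imread('pics/s9.png')[80:160,280:345]
cv2.imwrite('pics/s9z.png',cv2.resize(im,None,fx=7,fy=7,interpolation=cv2.INTER_CUBIC))
im=cv2.imread('pics/w9.png')[60:260,180:340]
cv2.imwrite('pics/w9z.png',cv2.resize(im,None,fx=3,fy=3,interpolation=cv2.INTER_CUBIC))
st=sensors.read_state();print(st['tool_pos'],st['wrist_force'],st['moment'],st['clock'])
```

```text
[ 0.53471423 -0.25448062  0.24984845] [-2.36998224  0.38771614  6.69410949] [0.1012758  0.61333734 0.03665237] 10.1
```

View pics/s9z.png

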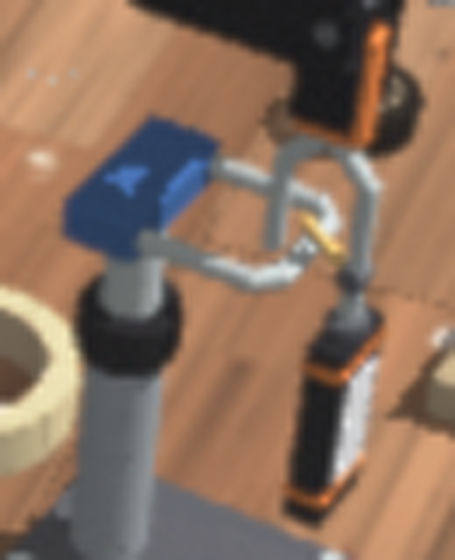

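View pics/w9z.png

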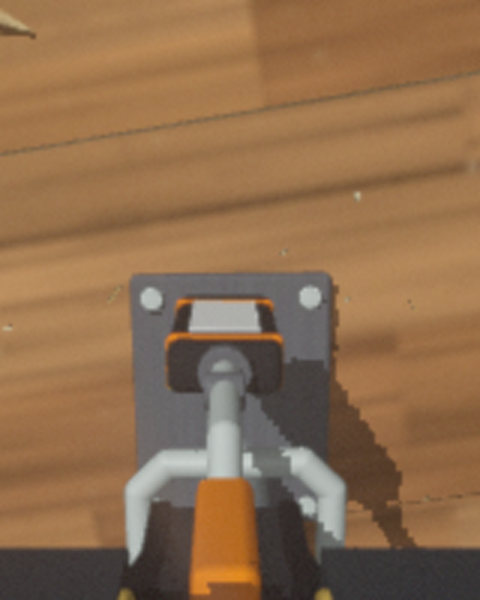

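Request:
jog_arm --pt "0 0.1 0 0" --pt "0 0.1 0 0" --pt "0 0.1 0 0"

```text
clock: 10.35
tool_pos: [0.5349, -0.2546, 0.244]
orientation: [[0.161, 0.001, -0.987], [0.987, -0.0, 0.161], [-0.0, -1.0, -0.001]]
wrist_force: [-2.9, 0.8, 6.1]
finger_gap: 0.0117
```

Request:
jog_arm --pt "0 0.1 0 0" --pt "0 0.1 0 0"

```text
clock: 10.52
tool_pos: [0.5346, -0.2546, 0.2398]
orientation: [[0.161, 0.0, -0.987], [0.987, -0.0, 0.161], [-0.0, -1.0, -0.0]]
wrist_force: [-2.6, 0.5, 5.4]
finger_gap: 0.0118
```

Request:
jog_arm --pt "0 0.1 0 0" --pt "0 0.1 0 0"

```text
clock: 10.68
tool_pos: [0.5343, -0.2545, 0.2355]
orientation: [[0.161, -0.001, -0.987], [0.987, 0.0, 0.161], [-0.0, -1.0, 0.001]]
wrist_force: [-5.5, 0.4, 4.0]
finger_gap: 0.012
```

Request:
jog_arm --pt "0 0.1 0 0" --pt "0 0.1 0 0"

```text
clock: 10.85
tool_pos: [0.5338, -0.2542, 0.2305]
orientation: [[0.161, -0.002, -0.987], [0.987, 0.001, 0.161], [0.0, -1.0, 0.002]]
wrist_force: [0.8, -0.3, -2.4]
finger_gap: 0.0122
```

Request:
jog_arm --pt "0 0 0 0"

```text
clock: 10.93
tool_pos: [0.5346, -0.2539, 0.2305]
orientation: [[0.161, -0.001, -0.987], [0.987, 0.0, 0.161], [0.0, -1.0, 0.001]]
wrist_force: [0.8, 0.3, -1.6]
finger_gap: 0.0116
```

Run:
```python
from h import *
shot('scene','s10')
im=cv2.imread('pics/s10.png')[80:160,280:345]
cv2.imwrite('pics/s10z.png',cv2.resize(im,None,fx=7,fy=7,interpolation=cv2.INTER_CUBIC))
st=sensors.read_state();print(st['tool_pos'],st['wrist_force'],st['moment'],st['clock'])
```

```text
[ 0.53491364 -0.25396063  0.23085944] [ 0.4600668   0.30689278 -1.26379392] [ 0.02416281 -0.04609961  0.04435337] 10.9833
```

View pics/s10z.png

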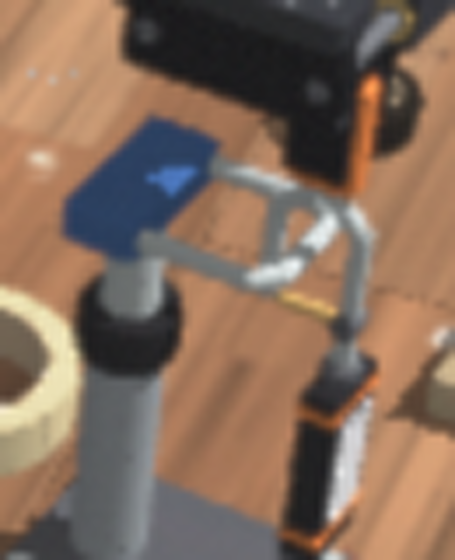

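Request:
jog_arm --pt "0 0.1 0 0" --pt "0 0.1 0 0" --pt "0 0.1 0 0" --pt "0 0.05 0 0"

```text
clock: 11.32
tool_pos: [0.5348, -0.2541, 0.2241]
orientation: [[0.161, -0.0, -0.987], [0.987, 0.0, 0.161], [0.0, -1.0, 0.0]]
wrist_force: [-0.2, -0.6, -1.1]
finger_gap: 0.0116
```

Request:
jog_arm --pt "0 0.05 0 0" --pt "0 0.05 0 0" --pt "0 0 0 0"

```text
clock: 11.57
tool_pos: [0.5347, -0.2542, 0.2223]
orientation: [[0.161, -0.0, -0.987], [0.987, 0.0, 0.161], [0.0, -1.0, 0.0]]
wrist_force: [0.2, -0.0, -2.0]
finger_gap: 0.0121
```

Request:
jog_arm --pt "0 0.05 0 0" --pt "0 0.05 0 0" --pt "0 0 0 0"

```text
clock: 11.82
tool_pos: [0.5347, -0.2542, 0.2203]
orientation: [[0.161, -0.0, -0.987], [0.987, 0.0, 0.161], [0.0, -1.0, 0.0]]
wrist_force: [0.6, 0.1, -2.2]
finger_gap: 0.0115
```

Request:
jog_arm --pt "0 0.05 -0.05 0" --pt "0 0.05 -0.05 0" --pt "0 0 0 0" --pt "0 0 0 0"

```text
clock: 12.15
tool_pos: [0.5368, -0.2545, 0.2184]
orientation: [[0.161, -0.0, -0.987], [0.987, 0.0, 0.161], [0.0, -1.0, 0.0]]
wrist_force: [0.4, -0.2, -1.7]
finger_gap: 0.0115
```

Request:
jog_arm --pt "0 0.05 0 0" --pt "0 0 0 0" --pt "0 0 0 0"

```text
clock: 12.4
tool_pos: [0.5367, -0.2545, 0.2175]
orientation: [[0.161, -0.0, -0.987], [0.987, 0.0, 0.161], [0.0, -1.0, 0.0]]
wrist_force: [-0.2, -0.5, -1.9]
finger_gap: 0.0118
```

Request:
jog_arm --pt "0 0.05 0 0" --pt "0 0 0 0" --pt "0 0 0 0"

```text
clock: 12.65
tool_pos: [0.5367, -0.2545, 0.2164]
orientation: [[0.161, -0.0, -0.987], [0.987, 0.0, 0.161], [0.0, -1.0, 0.0]]
wrist_force: [0.1, -0.3, -1.6]
finger_gap: 0.0118
```

Request:
jog_arm --pt "0 0.05 0 0" --pt "0 0 0 0" --pt "0 0 0 0"

```text
clock: 12.9
tool_pos: [0.5367, -0.2545, 0.2154]
orientation: [[0.161, -0.0, -0.987], [0.987, 0.0, 0.161], [0.0, -1.0, 0.0]]
wrist_force: [0.1, 0.7, -1.2]
finger_gap: 0.012
```

Request:
jog_arm --pt "0 0.05 0 0" --pt "0 0 0 0" --pt "0 0 0 0"

```text
clock: 13.15
tool_pos: [0.5368, -0.2545, 0.2145]
orientation: [[0.161, 0.0, -0.987], [0.987, 0.0, 0.161], [0.0, -1.0, -0.0]]
wrist_force: [0.5, -0.6, -1.6]
finger_gap: 0.0118
```

Request:
jog_arm --pt "0 0.03 0 0" --pt "0 0 0 0" --pt "0 0 0 0"

```text
clock: 13.4
tool_pos: [0.537, -0.2546, 0.2141]
orientation: [[0.161, 0.001, -0.987], [0.987, -0.0, 0.161], [-0.0, -1.0, -0.001]]
wrist_force: [1.6, -0.5, 0.2]
finger_gap: 0.0117
```

Request:
jog_arm --pt "0 0.02 -0.04 0" --pt "0 0 0 0" --pt "0 0 0 0"

```text
clock: 13.65
tool_pos: [0.5374, -0.2547, 0.2137]
orientation: [[0.161, -0.0, -0.987], [0.987, 0.0, 0.161], [0.0, -1.0, 0.0]]
wrist_force: [-1.9, 1.0, 3.1]
finger_gap: 0.0115
```

Request:
jog_arm --pt "0 0.02 -0.03 0" --pt "0 0 0 0" --pt "0 0 0 0"

```text
clock: 13.9
tool_pos: [0.5377, -0.2548, 0.2135]
orientation: [[0.161, -0.001, -0.987], [0.987, 0.001, 0.161], [0.0, -1.0, 0.001]]
wrist_force: [-4.7, 1.6, 8.1]
finger_gap: 0.0115
```

Request:
jog_arm --pt "0 0.02 0 0" --pt "0 0 0 0" --pt "0 0 0 0"

```text
clock: 14.15
tool_pos: [0.5377, -0.2548, 0.2134]
orientation: [[0.161, -0.0, -0.987], [0.987, 0.001, 0.161], [0.001, -1.0, 0.001]]
wrist_force: [-5.3, 1.9, 10.2]
finger_gap: 0.0118
```

Request:
jog_arm --pt "0 -0.03 0.035 0" --pt "0 0 0 0" --pt "0 0 0 0"

```text
clock: 14.4
tool_pos: [0.5374, -0.2547, 0.2136]
orientation: [[0.161, 0.0, -0.987], [0.987, 0.0, 0.161], [0.0, -1.0, -0.0]]
wrist_force: [-2.6, 0.6, 5.6]
finger_gap: 0.012
```

Request:
jog_arm --pt "0 0 0.015 0" --pt "0 0 0 0" --pt "0 0 0 0"

```text
clock: 14.65
tool_pos: [0.5374, -0.2547, 0.2136]
orientation: [[0.161, 0.001, -0.987], [0.987, -0.0, 0.161], [0.0, -1.0, -0.001]]
wrist_force: [-1.5, 1.1, 4.7]
finger_gap: 0.0118
```

Run:
```python
from h import *
shot('scene','s11');shot('wrist','w11')
im=cv2.imread('pics/s11.png')[80:160,280:345]
cv2.imwrite('pics/s11z.png',cv2.resize(im,None,fx=7,fy=7,interpolation=cv2.INTER_CUBIC))
st=sensors.read_state();print(st['tool_pos'],st['wrist_force'],st['moment'],st['clock'])
```

```text
[ 0.53737402 -0.25465167  0.21359428] [-0.89555304  1.18792789  5.51990429] [ 0.18235849  0.33563955 -0.04187082] 14.75
```

View pics/s11z.png

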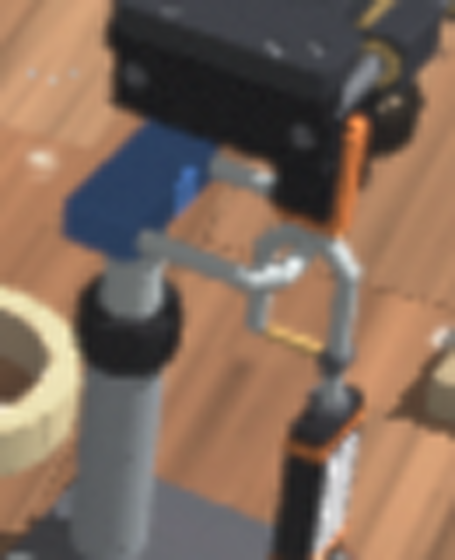

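View pics/w11.png

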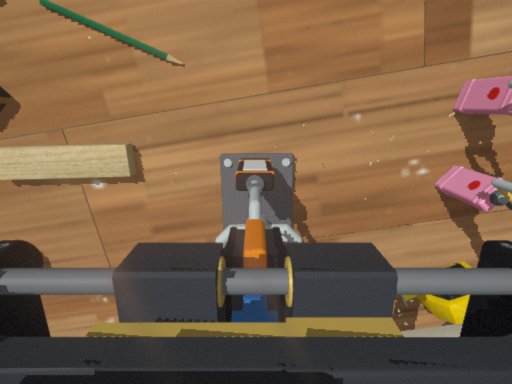

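Request:
jog_arm --pt "0 -0.03 0 0" --pt "0 0 0 0" --pt "0 0 0 0"

```text
clock: 15.0
tool_pos: [0.5373, -0.2546, 0.2138]
orientation: [[0.161, 0.0, -0.987], [0.987, -0.0, 0.161], [-0.0, -1.0, -0.0]]
wrist_force: [0.6, -0.1, 2.1]
finger_gap: 0.0118
```

Request:
jog_arm --pt "0 0 0 0" --pt "0 0 0 0"

```text
clock: 15.17
tool_pos: [0.5372, -0.2546, 0.2138]
orientation: [[0.161, 0.0, -0.987], [0.987, -0.0, 0.161], [-0.0, -1.0, -0.0]]
wrist_force: [0.4, -0.9, 1.4]
finger_gap: 0.0116
```

Request:
jog_arm --pt "0 0 0 0" --pt "0 0 0 0" --pt "0 0 0 0" --pt "0 0 0 0" --fingers -0.3 --grip_force 5

```text
clock: 15.5
tool_pos: [0.5371, -0.2545, 0.2138]
orientation: [[0.161, -0.0, -0.987], [0.987, 0.0, 0.161], [0.0, -1.0, 0.0]]
wrist_force: [0.4, 0.2, 0.1]
finger_gap: 0.0279
```

Run:
```python
from h import *
shot('scene','s12');shot('wrist','w12')
im=cv2.imread('pics/s12.png')[80:180,270:350]
cv2.imwrite('pics/s12z.png',cv2.resize(im,None,fx=6,fy=6,interpolation=cv2.INTER_CUBIC))
st=sensors.read_state();print(st['tool_pos'],st['wrist_force'],st['finger_gap'],st['clock'])
```

```text
[ 0.537127   -0.25455418  0.21383949] [0.40752199 0.60883019 0.02524068] 0.029223228552195182 15.6
```

View pics/s12z.png

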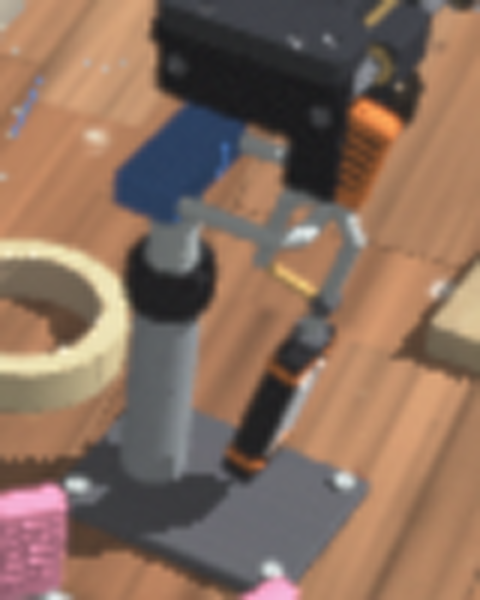

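View pics/w12.png

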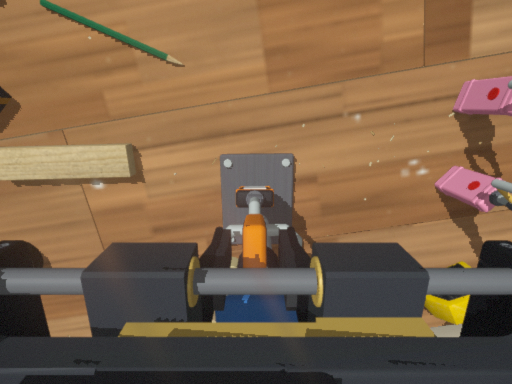

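Request:
jog_arm --pt "0 0 0 0" --pt "0 0 0 0" --pt "0 0 0 0" --pt "0 0 0 0" --pt "0 0 0 0" --fingers 0.3

```text
clock: 16.02
tool_pos: [0.5372, -0.2546, 0.2139]
orientation: [[0.161, 0.0, -0.987], [0.987, 0.0, 0.161], [0.0, -1.0, -0.0]]
wrist_force: [-0.8, 0.5, -0.7]
finger_gap: 0.0534
```

Request:
jog_arm --pt "0 -0.3 0 0" --pt "0 -0.5 0 0" --pt "0 -0.8 0 0" --pt "0 -1 0 0" --pt "0 -1 0 0"

```text
clock: 16.43
tool_pos: [0.537, -0.2547, 0.2876]
orientation: [[0.161, 0.0, -0.987], [0.987, -0.0, 0.161], [-0.0, -1.0, -0.0]]
wrist_force: [0.7, -0.2, 1.2]
finger_gap: 0.0569
```

Request:
jog_arm --pt "0 -1 0 0" --pt "0 -1 0 0" --pt "0 -0.5 0 0" --pt "0 0 0 0" --pt "0 0 0 0"

```text
clock: 16.85
tool_pos: [0.5372, -0.2547, 0.3359]
orientation: [[0.161, 0.001, -0.987], [0.987, -0.0, 0.161], [0.0, -1.0, -0.001]]
wrist_force: [0.5, 1.0, -0.2]
finger_gap: 0.0567
```

Run:
```python
from h import *
shot('scene','s13');shot('wrist','w13');shot('top','t13')
im=cv2.imread('pics/s13.png')[80:180,270:350]
cv2.imwrite('pics/s13z.png',cv2.resize(im,None,fx=6,fy=6,interpolation=cv2.INTER_CUBIC))
st=sensors.read_state();print(st['tool_pos'],st['wrist_force'],st['finger_gap'],st['clock'])
```

```text
[ 0.53679574 -0.25428771  0.33462196] [-0.4387672   1.3409957  -0.24258773] 0.056475769088635774 17.0
```

View pics/s13z.png

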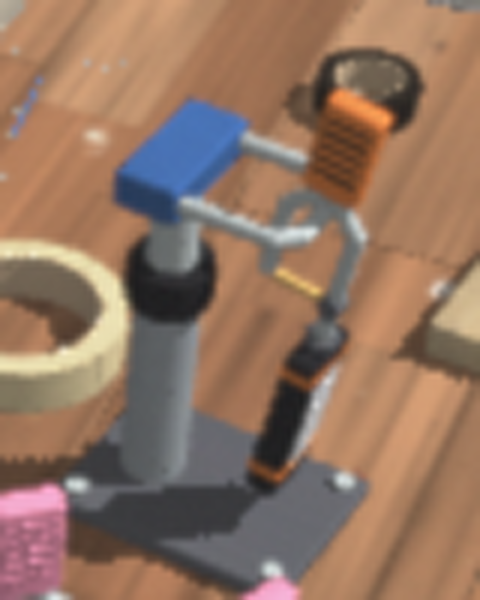

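View pics/w13.png

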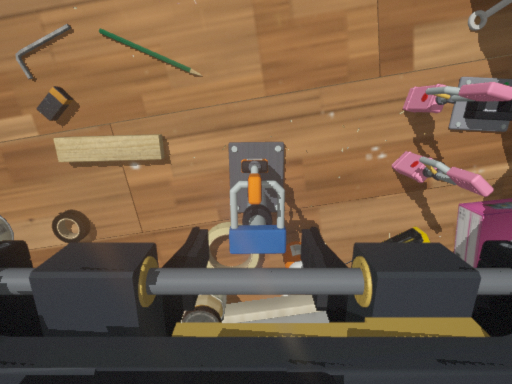

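Request:
jog_arm --pt "0 -1 0 0" --pt "0 -1 0 0" --pt "0 -0.5 0 0" --pt "0 0 0 0" --pt "0 0 0 0"

```text
clock: 17.42
tool_pos: [0.5371, -0.2547, 0.3851]
orientation: [[0.161, -0.0, -0.987], [0.987, 0.0, 0.161], [0.0, -1.0, 0.0]]
wrist_force: [0.5, 0.8, 0.2]
finger_gap: 0.0568
```

Request:
jog_arm --pt "0 0 0 0" --pt "0 0 0 0" --pt "0 0 0 0" --pt "0 0 0 0" --pt "0 0 0 0"

```text
clock: 17.83
tool_pos: [0.5371, -0.2545, 0.3856]
orientation: [[0.161, -0.0, -0.987], [0.987, 0.0, 0.161], [0.0, -1.0, 0.0]]
wrist_force: [-0.5, 0.2, -0.0]
finger_gap: 0.0566
```

Request:
jog_arm --pt "0 0 0 0" --pt "0 0 0 0" --pt "0 0 0 0" --pt "0 0 0 0" --pt "0 0 0 0"

```text
clock: 18.25
tool_pos: [0.5371, -0.2546, 0.3859]
orientation: [[0.161, 0.0, -0.987], [0.987, 0.0, 0.161], [0.0, -1.0, 0.0]]
wrist_force: [0.7, -0.2, -0.0]
finger_gap: 0.057
```

Request:
jog_arm --pt "0 0 0 0" --pt "0 0 0 0" --pt "0 0 0 0" --pt "0 0 0 0" --pt "0 0 0 0"

```text
clock: 18.67
tool_pos: [0.5372, -0.2546, 0.3859]
orientation: [[0.161, 0.0, -0.987], [0.987, 0.0, 0.161], [0.0, -1.0, -0.0]]
wrist_force: [0.0, 0.7, -0.4]
finger_gap: 0.0563
```

Run:
```python
from h import *
ims=[]
for i in range(3):
    c=shot('scene',f's14_{i}');ims.append(cv2.cvtColor(c['image'],cv2.COLOR_RGB2BGR)[80:180,270:350])
    for _ in range(2): camera('top')
print([np.abs(ims[0].astype(int)-x).max() for x in ims])
cv2.imwrite('pics/s14z.png',cv2.resize(ims[2],None,fx=6,fy=6,interpolation=cv2.INTER_CUBIC))
st=sensors.read_state();print(st['tool_pos'],st['wrist_force'],st['finger_gap'],st['clock'])
```

```text
[np.int64(0), np.int64(4), np.int64(4)]
[ 0.53713749 -0.25458987  0.38588998] [ 0.86538378  0.84344794 -0.06521515] 0.05705278962395919 19.1167
```

View pics/s14z.png

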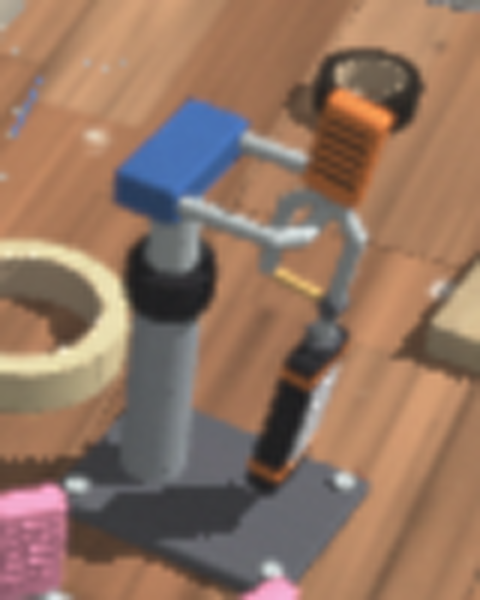

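View pics/s14_2.png

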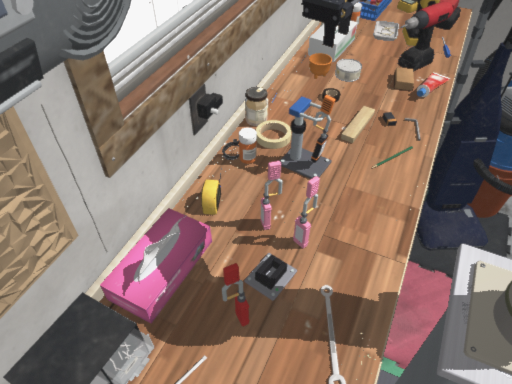

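The lamp hangs still from the ring, with its gate shut below the bar at about pixel (320,127). The cradle is empty, and the tape (211,197) and bottle (248,145) are where they started. The gripper is clear, so I'm handing in.

```bash
python3 -c "
from workcell import arm
print(arm.finish_job())"
```

```text
the job is handed in; nothing more can be done
None
```

The lamp is hanging freely from the front bar of the ring, and I handed the job in at about 19 s.

- **Pick:** I gripped the lamp by its tab and drew it straight up out of the cradle.
- **Clip on:** I pressed the hook down over the bar. The measured upward force peaked at about 7.5 N, then fell back to the free-hanging level when the gate snapped shut under the bar.
- **Seating:** I lowered it in small steps until the hook rested on the bar. I moved the hook slightly too far in x while seating it. The measured force rose to about 10 N up and 5 N sideways, so I backed off to about 1–2 N before letting go.
- **Last checks:** The lamp was motionless across three pictures, tilted a little as it settled. The gate was shut below the bar and the tape measure and bottle had not moved. The gripper was open and well clear above the lamp, with wrist force near zero.
- **Disagreement:** The camera put the bar's height at about 173 mm, while touch suggested roughly 175 mm. I relied on touch for the seating. No check failed.

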